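Kit the good parts for one strobe sounder and leave the rejects

ROBOT

A 7-joint arm with a two-finger parallel gripper is mounted at the origin on a cart in front of the work surface, level with it; the furniture and walls round the work are solid. World frame = base frame: x ahead of the robot, y to its left, z up, the work surface at z = 0. Lengths are in m, angles in rad, forces in N, time in s.
With the tool pointing down it reaches from about 0.4 to 0.875 m from the base axis. Payload 19.3 kg.
Tool frame: the origin (TCP) lies on the centre line of the jaws, within the pads' length; the fingertips stand 14 mm ahead of it and the grasp point (between the pads) lies 5 mm behind it (bot.tip_extent is the distance from the TCP to the fingertips, in m); z points along the fingers, y is the line along which they close (so a half turn about z gives the same grasp; the last joint's range is limited). The gripper opens to 85 mm and grips with 20 to 120 N. Pads are 22 mm wide; open, the fingers measure 114 mm over their backs; the gripper's body (76 mm by 85 mm) begins 54 mm behind the grasp point. The pads swing forward as they close: fully open they stand 13 mm farther back than shut.
Start: joints at [-1.332, 0.521, -0.036, 1.599, 0.021, 1.021, -0.113], TCP at [0.19, 0.595, 0.245] pointing down, gripper open.
Joint ranges: [-2.91, 2.91], [-0.3, 2.13], [-1.5, 1.42], [0.17, 2.43], [-1.26, 4.41], [0.16, 1.93], [-2.52, 2.52]. Speed limits (rad/s): [1.89, 1.89, 2.39, 2.39, 3.01, 3.01, 3.01].

INTERFACE

Orientations are given as [roll, pitch, yaw] about the fixed x, y, z axes, in that order (R = Rz(yaw) Ry(pitch) Rx(roll)).
In Python, from workcell import monitor, grab_frame, camera_model, bot gives the robot as it stands.
- The arm moves only by the tool move_arm, never from a script. Its argument "moves" is a list of rows, each a list of 4 numbers: the shift along the world's x, y, z in mm, then the turn about the world's z in rad. A call has 1 to 12 rows; each row is the pose to reach, as a shift and turn from the pose commanded when the call began; what a row does not reach only later rows make up. A row lasts 1/8 s, in which the tool goes at most 62.5 mm and 10.7 degrees, less where a joint would pass 70% of its speed; a pose out of reach is approached as far as the arm can. A call with a gripper value outside its range is refused whole. "gripper" is the opening, from 0 (shut) to 1 (fully open), set as the call begins (left out, the last holds). The fingers move at their own pace and stop on an object; "newtons" is the grip in N (left out, the last holds). Time passes only in rows, so rows that repeat a pose let the fingers close. It gives the time, the measured TCP pose, the force, the opening and the grip force at its end, in the units of the state.
- monitor.observe(): the state, without advancing time (a new reading comes with each control period).
- grab_frame(name): name is "scene" or "top" or "wrist"; returns the picture (400x640x3 uint8, blue, green, red); there is no depth.
- camera_model(name): a dict with "vfov" (degrees; the focal length in pixels is half the picture's height over the tangent of half this angle, whatever the lens; pixels are square), "cx", "cy" (the principal point, pixels), "k1" (the pictures are not rectified: a ray, as slopes to the right and down, at radius r is drawn at 1 + k1 r^2 times it, then the intrinsics apply), "R" (3x3) and "t" (3): a world point X has camera coordinates R X + t; the wrist camera has in their place "T_tool_cam" (4x4, takes a point from camera to tool coordinates, whose origin is the TCP and whose axes are the flange's). Camera axes: x right, y down, z forward; pixel columns grow to the right and rows downward; lengths in m; the calibration is good to about 2 mm. A picture is of the moment at which its call begins: read the wrist's pose just before it. camera_model takes no time and is no camera call.
- bot.job_done(): hands the job in; it is judged then, once.
The state is a dict: "clock": time; "qpos": joint angles; "qd": joint speeds; "joint_efforts": joint torques, N m; "position": TCP position; "tool_rot": TCP orientation; "force": force on the tool from outside, world axes, zero at the start; "moment": the same for the moment, N m; "grip_width": finger opening in m; "finger_force": force on a finger pad.
Only numpy, scipy, OpenCV 4.12 (cv2) and the standard library are available. Lean on these libraries where they do the work, as an engineer would, in place of code of your own. Each camera call takes 0.05 s, during which the arm holds its last target. There are 200 camera calls.

TASK

Make up the parts kit for one strobe sounder: put the good loudspeaker into the blue cup of the tray, the good pouch cell into the yellow cup and the good terminal strip into the green cup, each sitting flat on the cup's floor the same way up as it was found. The parts marked with red tape are rejects: leave all three where they lie.

Things in the scene. Friction and masses are not known exactly. Their poses are not given: they have to be found in the camera images.
- good_speaker: Good loudspeaker with no tape: round, grey, 55 mm across, 16 mm high, lying on its magnet with the cone up; the rim (the widest part, 55 mm) spans 8 to 16 mm above the underside, the magnet below it is 30 mm across. About 50 g. Its origin is the centre of its underside, z up. Loose. Grasp the rim across 55 mm, any yaw.
- good_battery_pouch: Good pouch cell with no tape: flat white pack with one yellow end, 34 (x) x 46 (y) x 8 (z) mm, about 40 g. Its origin is the centre of its underside, z up. Loose. Grasp across the 34 mm. At the start its x axis points roughly along world y (yaw 1.1 to 2.05 rad).
- good_terminal_strip: Good terminal strip with no tape: row of green terminals on a white base, 14 (x) x 62 (y) x 25 (z) mm, standing on its base, about 40 g. Its origin is the centre of its underside, z up. Loose. Grasp across the 14 mm. At the start its x axis points roughly along world y (yaw 1.1 to 2.05 rad).
- bad_speaker: Rejected loudspeaker: same shape, size and axes as the good one, but with a strip of bright red tape across its cone, along its y axis. Loose, stays where it is. Origin: centre of its underside.
- bad_battery_pouch: Rejected pouch cell: same shape, size and axes as the good one, but with a strip of bright red tape across its top, along its x axis. Loose, stays where it is. Origin: centre of its underside.
- bad_terminal_strip: Rejected terminal strip: same shape, size and axes as the good one, but with a strip of bright red tape along its top. Loose, stays where it is. Origin: centre of its underside.
- blue_cup: Blue open cup in the black tray, fixed. Outside 86 (x) x 106 (y) x 15 mm high, walls and floor 3 mm: inside 80 x 100 mm, 12 mm deep. Origin: centre of its underside, 4 mm above the bench; inner floor 3 mm and rim 15 mm above the origin. x runs along the row of three cups, y across it, yaw within 0.2 rad. The cups swap places in the row from start to start.
- yellow_cup: Yellow open cup in the black tray, fixed. Outside 86 (x) x 106 (y) x 15 mm high, walls and floor 3 mm: inside 80 x 100 mm, 12 mm deep. Origin: centre of its underside, 4 mm above the bench; inner floor 3 mm and rim 15 mm above the origin. x runs along the row of three cups, y across it, yaw within 0.2 rad. The cups swap places in the row from start to start.
- green_cup: Green open cup in the black tray, fixed. Outside 86 (x) x 106 (y) x 15 mm high, walls and floor 3 mm: inside 80 x 100 mm, 12 mm deep. Origin: centre of its underside, 4 mm above the bench; inner floor 3 mm and rim 15 mm above the origin. x runs along the row of three cups, y across it, yaw within 0.2 rad. The cups swap places in the row from start to start.
- kit_tray: Black tray holding the cups, 276 (x) x 118 (y) mm with an 11 mm high rim, 302 mm over the end tabs, fixed to the bench. Origin: centre of its underside, on the bench; the cups stand at x = -88, 0 and +88 mm on its x axis, which points roughly away from the robot. Left of its far end stand black racks 130 mm high, right of it a blue cabinet 175 mm high with a spool on top (210 mm).
Mind the look-alikes: they are no part of the job. Leave any purple look-alike of the good_battery_pouch alone.

How it is judged:
At the end, for the whole second after the job is handed in: Untaped loudspeaker in the blue cup, pouch cell in the yellow, terminal strip in the green: within 30 mm along and 40 mm across the row of the cup's centre, on its floor within 4 mm, upright within 0.12 rad, released, at rest; each taped reject within 20 mm of where it lay (x of good_speaker in the frame of blue_cup between -0.03 and 0.03 m and y of good_speaker in the frame of blue_cup between -0.04 and 0.04 m and z of good_speaker in the frame of blue_cup between -0.001 and 0.007 m and angle between each of good_speaker, good_battery_pouch, good_terminal_strip's own z axis and vertical below 0.12 rad and linear speed of each of good_speaker, good_battery_pouch, good_terminal_strip below 0.02 m/s and angular speed of each of good_speaker, good_battery_pouch, good_terminal_strip below 0.2 rad/s and x of good_battery_pouch in the frame of yellow_cup between -0.03 and 0.03 m and y of good_battery_pouch in the frame of yellow_cup between -0.04 and 0.04 m and z of good_battery_pouch in the frame of yellow_cup between -0.001 and 0.007 m and x of good_terminal_strip in the frame of green_cup between -0.03 and 0.03 m and y of good_terminal_strip in the frame of green_cup between -0.04 and 0.04 m and z of good_terminal_strip in the frame of green_cup between -0.001 and 0.007 m and distance of each of bad_speaker, bad_battery_pouch, bad_terminal_strip from where it was at the start of the episode below 0.02 m); the robot touches nothing.
It fails at once if a red-taped reject is moved more than 20 mm (distance of any of bad_speaker, bad_battery_pouch, bad_terminal_strip from where it was at the start of the episode above 0.02 m).
It also fails if it takes over 96 s, if anything falls off the work surface, if the arm or the gripper's body presses on something with over 40 N, if the wrist force passes 120 N, or if a joint passes its speed limit or range.

## Working session

There is one attempt and no reset: what is moved stays moved. The work goes in short steps, Python scripts to look and compute and a tool call to move; the robot and the scene stay as the last step left them, time stands still between calls to the robot, and variables do not carry over. Pictures are saved under pics/ and viewed, at most 14 in all, crops included, and the job is handed in when it is done.

Besides the shell and the picture viewer there is one more tool, called after "Request:" as name(argument=value, ...) on one line, values as JSON. move_arm: Moves the arm, as the interface text tells. Its arguments: {"type":"object","properties":{"moves":{"type":"array","items":{"type":"array","items":{"type":"number"}}},"gripper":{"type":"number"},"newtons":{"type":"number"}},"required":["moves"]}

```bash
mkdir -p pics; cat > h.py <<'E'
import numpy as np, cv2
from workcell import monitor, grab_frame, camera_model, bot
def K(m,h=400): f=h/2/np.tan(np.radians(m["vfov"])/2); return f
def ray(m,u,v):
    f=K(m); d=np.array([(u-m["cx"])/f,(v-m["cy"])/f]); s=d.copy()
    for _ in range(20): s=d/(1+m["k1"]*(s@s))
    return np.array([s[0],s[1],1.])
def onplane(m,u,v,z):
    R=np.array(m["R"]);t=np.array(m["t"]); c=-R.T@t; d=R.T@ray(m,u,v)
    return c+d*(z-c[2])/d[2]
def proj(m,X):
    p=np.array(m["R"])@np.array(X)+np.array(m["t"]); s=p[:2]/p[2]; s=s*(1+m["k1"]*(s@s)); f=K(m)
    return s*f+[m["cx"],m["cy"]]
E
python3 - <<'E'
from h import *
for n in("top","scene"):
    cv2.imwrite(f"pics/{n}0.png",grab_frame(n)); m=camera_model(n); print(n,m["vfov"],m["k1"],-np.array(m["R"]).T@np.array(m["t"]))
print(monitor.observe()); print(camera_model("wrist"),bot.tip_extent)
E
```

```text
top 57.79412421290641 0.013321085983867654 [0.42141668 0.12427033 1.18803603]
scene 56.57903658315207 -0.08648000475113277 [ 0.06506471 -0.72566321  0.71366016]
{'clock': 0.1, 'qpos': array([-1.33220624,  0.52196437, -0.03629068,  1.59993992,  0.02120798,
        1.02111861, -0.11279685]), 'qd': array([ 0.00112522, -0.00088034, -0.00019083,  0.0002184 ,  0.00064819,
        0.00014368,  0.00176841]), 'joint_efforts': array([ 3.82318947e-03, -9.28486991e+01,  1.98415495e+00, -3.70537055e+01,
        1.81270443e-02,  5.26581236e-03,  5.84130589e-05]), 'position': array([0.18990736, 0.59514556, 0.24478146]), 'tool_rot': array([-3.14055204e+00,  9.87236171e-05,  2.83276690e+00]), 'force': array([-0.02702912,  0.01233956,  0.61671972]), 'moment': array([ 0.01597356,  0.01079526, -0.01781436]), 'finger_force': 0.0, 'grip_width': 0.0852263597212919}
{'vfov': 61.38991645622659, 'cx': 321.08009439825224, 'cy': 198.15042054144178, 'k1': -0.04635681634474753, 'T_tool_cam': array([[-1.39234012e-04, -9.61907577e-01, -2.73374824e-01,
         6.93073696e-02],
       [ 9.99999969e-01, -7.80290377e-05, -2.34759312e-04,
        -1.00223181e-03],
       [ 2.04485586e-04, -2.73374848e-01,  9.61907558e-01,
        -1.29394528e-01],
       [ 0.00000000e+00,  0.00000000e+00,  0.00000000e+00,
         1.00000000e+00]])} 0.014
```

View pics/top0.png

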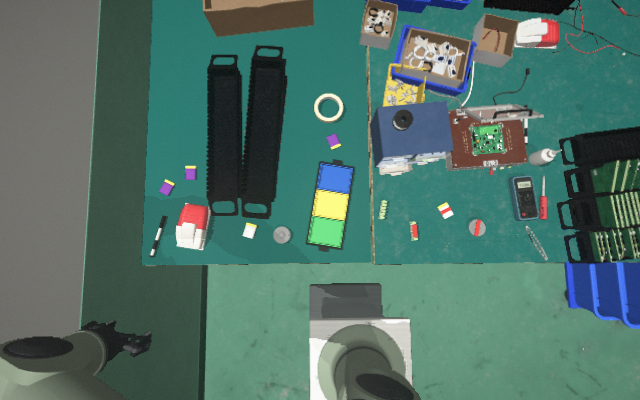

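View pics/scene0.png

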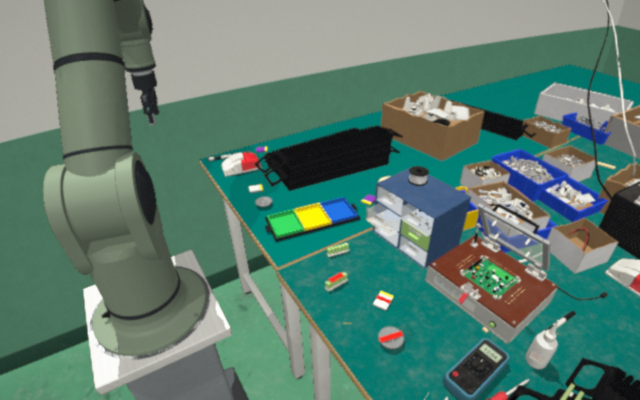

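The top view shows the following, with image up as +x and image left as +y:

| Object | Pixel position |
|---|---|
| Good pouch | (249,230) |
| Good speaker | (282,235) |
| Good strip | (383,209) |
| Blue cup | (335,178) |
| Yellow cup | (330,205) |
| Green cup | (325,232) |
| Rejects | (415,231), (446,210), (478,228) |

The scene view agrees.

```bash
python3 - <<'E'
from h import *
m=camera_model("top"); im=cv2.imread("pics/top0.png"); hsv=cv2.cvtColor(im,cv2.COLOR_BGR2HSV)
def rep(name,box,mask,z):
    x0,y0,x1,y1=box; k=np.zeros(mask.shape,np.uint8); k[y0:y1,x0:x1]=mask[y0:y1,x0:x1]
    cs,_=cv2.findContours(k,cv2.RETR_EXTERNAL,cv2.CHAIN_APPROX_NONE); c=max(cs,key=cv2.contourArea)
    w=np.array([onplane(m,u,v,z)[:2]*1000 for u,v in c[:,0,:].astype(float)],np.float32)
    (cx,cy),(a,b),g=cv2.minAreaRect(w)
    bx=cv2.boxPoints(((cx,cy),(a,b),g)); e=[bx[1]-bx[0],bx[2]-bx[1]]; l=max(e,key=np.linalg.norm)
    print(name,"c %.0f %.0f"%(cx,cy),"size %.0f %.0f"%(max(a,b),min(a,b)),"long axis yaw %.2f"%np.arctan2(l[1],l[0]),len(w))
H,S,V=cv2.split(hsv); print(hsv[240,265],hsv[235,282],hsv[230,249],hsv[209,383])
nb=~((abs(H.astype(int)-int(H[240,265]))<10)&(S>110))
nb=(nb*255).astype(np.uint8)
rep("pouch",(236,216,265,246),nb,.008)
rep("speaker",(268,220,297,250),nb,.016)
rep("strip",(376,192,396,226),nb,.025)
for n,h0,h1 in(("green",45,75),("yellow",22,35),("blue",105,125)):
    rep(n,(295,150,365,255),((H>h0)&(H<h1)&(S>120)&(V>60)).astype(np.uint8)*255,.019)
rep("bad strip",(405,215,426,246),nb,.025);rep("bad pouch",(435,197,460,225),nb,.008);rep("bad spk",(465,213,492,245),nb,.016)
rep("dispenser",(170,195,215,255),nb,.03)
E
```

```text
[ 86 145 114] [ 36   8 170] [ 30   3 251] [ 45  57 200]
pouch c 435 351 size 49 38 long axis yaw -0.28 48
speaker c 420 246 size 55 54 long axis yaw 1.56 49
strip c 496 -79 size 63 22 long axis yaw -0.19 48
green c 428 105 size 107 85 long axis yaw 1.40 116
yellow c 514 89 size 109 86 long axis yaw 1.40 114
blue c 602 74 size 109 87 long axis yaw 1.40 116
bad strip c 428 -176 size 62 24 long axis yaw 0.07 49
bad pouch c 493 -286 size 49 39 long axis yaw 0.50 44
bad spk c 436 -381 size 55 54 long axis yaw 1.56 50
dispenser c 468 520 size 182 110 long axis yaw -0.22 171
```

Sizes match the given ones to within about 3 mm. I'll move over the pouch and look with the wrist camera. The rack end is close, so I'll measure that too.

Request:
move_arm(moves=[[50, -50, 0, 0], [90, -90, 0, 0], [130, -130, 0, 0], [170, -170, 0, 0], [210, -205, 0, 0], [230, -244, -20, 0], [230, -244, -25, 0], [230, -244, -25, 0]], gripper=0.7)

```text
clock: 1.1
position: [0.4195, 0.3519, 0.22]
tool_rot: [-3.141, -0.001, 2.833]
force: [0.6, -0.2, 0.7]
grip_width: 0.0595
finger_force: 0.0
```

```bash
cat >> h.py <<'E'
from scipy.spatial.transform import Rotation as Ro
def wcam(s):
    m=dict(camera_model("wrist")); T=np.eye(4); T[:3,:3]=Ro.from_euler("xyz",s["tool_rot"]).as_matrix(); T[:3,3]=s["position"]
    C=T@np.array(m["T_tool_cam"]); m["R"]=C[:3,:3].T; m["t"]=-C[:3,:3].T@C[:3,3]; return m
def wshot(name):
    s=monitor.observe(); im=grab_frame("wrist"); cv2.imwrite(f"pics/{name}.png",im); np.save(f"pics/{name}.npy",np.r_[s["position"],s["tool_rot"]])
    return s,wcam(s),im
def wload(name):
    a=np.load(f"pics/{name}.npy"); return wcam(dict(position=a[:3],tool_rot=a[3:])),cv2.imread(f"pics/{name}.png")
E
python3 - <<'E'
from h import *
s,m,im=wshot("w1"); print(s["position"],s["tool_rot"],s["grip_width"],s["clock"])
for X in((.435,.351,.008),(.42,.246,.016)): print(proj(m,X))
t=camera_model("top")
for z in(0,.13): print("rack end",onplane(t,225,216,z),onplane(t,257,217,z))
E
```

```text
[0.41952768 0.35185151 0.22000091] [-3.14117057e+00 -6.39743343e-04  2.83306506e+00] 0.05954436210241178 1.1
[325.92952775 186.55408291]
[225.25379949 204.89415337]
rack end [0.48180963 0.43251798 0.        ] [0.47738454 0.32821104 0.        ]
rack end [0.47520117 0.3987882  0.13      ] [0.47126029 0.30589497 0.13      ]
```

View pics/w1.png

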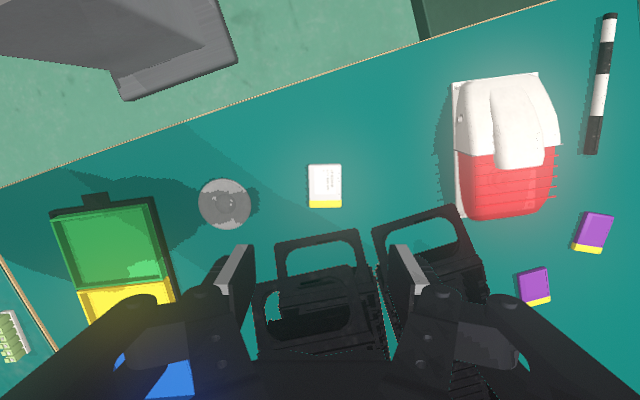

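The pouch is at (325,185) with its yellow end down, the speaker at (224,204). The rack handle's edge runs (277,243)–(362,230). I'll refine these and triangulate the handle against the top view.

```bash
cat >> h.py <<'E'
def wrep(name,m,im,box,z,nb=None):
    hsv=cv2.cvtColor(im,cv2.COLOR_BGR2HSV); H,S,V=[a.astype(int) for a in cv2.split(hsv)]
    if nb is None: nb=~((abs(H-87)<12)&(S>100))
    k=np.zeros(H.shape,np.uint8); x0,y0,x1,y1=box; k[y0:y1,x0:x1]=nb[y0:y1,x0:x1]*255
    k=cv2.morphologyEx(k,cv2.MORPH_OPEN,np.ones((3,3)))
    c=max(cv2.findContours(k,cv2.RETR_EXTERNAL,cv2.CHAIN_APPROX_NONE)[0],key=cv2.contourArea)
    w=np.array([onplane(m,u,v,z)[:2]*1000 for u,v in c[:,0,:].astype(float)],np.float32)
    r=cv2.minAreaRect(w); bx=cv2.boxPoints(r); l=max([bx[1]-bx[0],bx[2]-bx[1]],key=np.linalg.norm)
    print(name,np.round(r[0],1),"size",np.round(r[1],0),"yaw %.3f"%(np.arctan(l[1]/l[0])),"pix",cv2.boundingRect(c))
E
python3 - <<'E'
from h import *
m,im=wload("w1")
H,S,V=[a.astype(int) for a in cv2.split(cv2.cvtColor(im,cv2.COLOR_BGR2HSV))]
br=((S<60)&(V>100))|((H>20)&(H<35)&(S>100)&(V>120))
wrep("pouch",m,im,(295,150,360,222),.008,br)
wrep("spk",m,im,(190,165,260,240),.016,(S<60)&(V>60))
wrep("green",m,im,(30,180,170,300),.019,(H>45)&(H<75)&(S>120)&(V>50))
t=cv2.imread("pics/top0.png"); cv2.imwrite("pics/tc.png",cv2.resize(t[190:260,200:300],None,fx=6,fy=6,interpolation=cv2.INTER_CUBIC))
E
```

```text
pouch [433.5 349.9] size [34. 47.] yaw -0.293 pix (308, 163, 34, 45)
spk [418.6 245.3] size [54. 55.] yaw -1.099 pix (198, 178, 53, 52)
green [426.2 106.1] size [114.  89.] yaw 1.396 pix (50, 203, 117, 85)
```

View pics/tc.png

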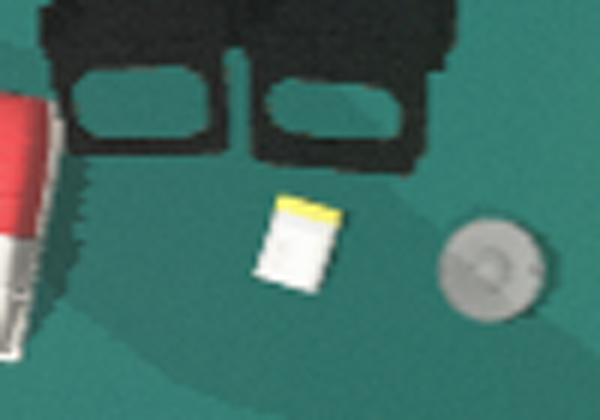

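```bash
python3 - <<'E'
from h import *
m,_=wload("w1"); t=camera_model("top")
def cd(m,p): R=np.array(m["R"]); return -R.T@np.array(m["t"]), R.T@ray(m,*p)
for a,b in(((268.3,218.7),(277,243)),((242.5,216.3),(362,230)),((237.5,215.3),(375,228)),((211.7,215.5),(455,205))):
    c1,d1=cd(t,a);c2,d2=cd(m,b); s=np.linalg.lstsq(np.c_[d1,-d2],c2-c1,rcond=None)[0]
    p,q=c1+s[0]*d1,c2+s[1]*d2; print((p+q)/2,np.linalg.norm(p-q))
E
```

```text
[0.47032975 0.28700185 0.03203722] 0.0006381037505535043
[0.48002374 0.3708589  0.03545551] 0.006372211433053109
[0.48241266 0.38504251 0.0366837 ] 0.003132643643487326
[0.48169864 0.46457566 0.04212013] 0.0023616706336127566
```

The handles are only about 35–40 mm high at x ≥ 0.47, so the gripper body clears them. Descending on the pouch.

Request:
move_arm(moves=[[8, -2, -60, 0.02], [10, -2, -120, 0.02], [10, -2, -170, 0.02], [10, -2, -195, 0.02], [10, -2, -204, 0.02], [10, -2, -206, 0.02], [10, -2, -206, 0.02]])

```text
clock: 2.02
position: [0.4303, 0.3501, 0.0154]
tool_rot: [3.14, 0.001, 2.853]
force: [0.3, -0.3, -0.7]
grip_width: 0.0599
finger_force: 0.0
```

Request:
move_arm(moves=[[0, 0, 0, 0], [0, 0, 0, 0], [0, 0, 0, 0], [0, 0, 0, 0]], gripper=0.3, newtons=30)

```text
clock: 2.52
position: [0.4303, 0.3498, 0.0153]
tool_rot: [3.14, 0.001, 2.853]
force: [-2.1, -1.5, 10.9]
grip_width: 0.033
finger_force: 28.9
```

Request:
move_arm(moves=[[0, 0, 20, 0], [0, 0, 60, 0], [0, 0, 85, 0], [10, -30, 85, 0], [25, -80, 85, 0.05], [40, -130, 85, 0.1], [60, -185, 85, 0.11], [75, -235, 85, 0.11], [81, -255, 85, 0.11], [81, -260, 85, 0.11], [81, -260, 85, 0.11]])

```text
clock: 3.9
position: [0.5109, 0.0901, 0.0999]
tool_rot: [3.141, 0.0, 2.963]
force: [-0.1, 1.0, 0.3]
grip_width: 0.0327
finger_force: 30.7
```

```bash
python3 - <<'E'
from h import *
s,m,im=wshot("w2"); print(s["position"],s["tool_rot"],s["grip_width"],s["finger_force"],s["clock"])
for x in (.428,.514,.602): print(proj(m,(x,.09-(x-.514)*.176,.019)))
E
```

```text
[0.51087199 0.09006916 0.09993945] [3.14108322e+00 4.62606820e-04 2.96308629e+00] 0.0326867174007123 30.67498505115509 3.9
[322.95180075  76.9503496 ]
[323.34694879 216.70338867]
[323.64417138 331.28433769]
```

View pics/w2.png

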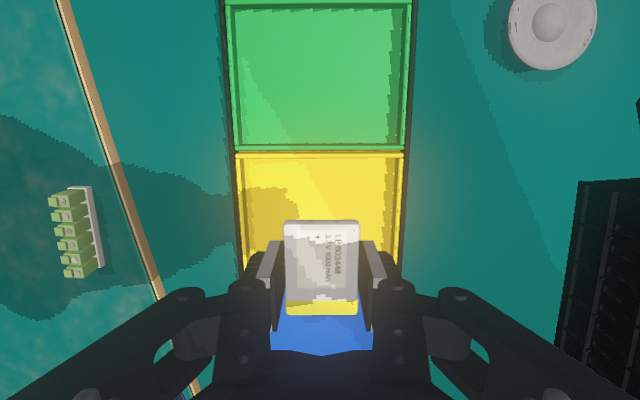

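The pouch is held flat at (320,270), and the cups lie where predicted (green centre about (320,77)). Lowering onto the yellow floor, which is 7 mm above the bench.

Request:
move_arm(moves=[[0, 0, -40, 0], [0, 0, -65, 0], [0, 0, -74, 0], [0, 0, -76, 0], [0, 0, -77, 0], [0, 0, -77, 0]])

```text
clock: 4.7
position: [0.5114, 0.0896, 0.023]
tool_rot: [3.141, 0.001, 2.963]
force: [0.5, -0.0, 0.7]
grip_width: 0.0327
finger_force: 30.7
```

Request:
move_arm(moves=[[0, 0, 0, 0], [0, 0, 0, 0], [0, 0, 0, 0], [0, 0, 30, 0], [0, 0, 80, 0], [0, 0, 80, 0]], gripper=0.6)

```text
clock: 5.45
position: [0.5126, 0.0897, 0.1053]
tool_rot: [3.139, 0.005, 2.962]
force: [0.7, -1.0, -1.2]
grip_width: 0.0513
finger_force: 0.0
```

Request:
move_arm(moves=[[-10, 20, 40, 0], [-30, 60, 60, 0], [-50, 100, 60, 0], [-70, 140, 60, 0], [-88, 153, 60, 0], [-93, 155, 60, 0], [-93, 155, 60, 0], [-93, 155, 60, 0]], gripper=0.9)

```text
clock: 6.45
position: [0.4186, 0.2436, 0.1622]
tool_rot: [-3.141, 0.0, 2.961]
force: [-0.1, 0.5, -0.2]
grip_width: 0.0769
finger_force: 0.0
```

```bash
python3 - <<'E'
from h import *
s,m,im=wshot("w3"); print(s["position"],s["tool_rot"],s["grip_width"],s["clock"])
print(proj(m,(.4186,.2453,.016)))
E
```

```text
[0.41862168 0.24360897 0.16217141] [-3.14129818e+00  1.37739316e-04  2.96134319e+00] 0.07690442249974178 6.45
[324.3571908  187.63109955]
```

View pics/w3.png

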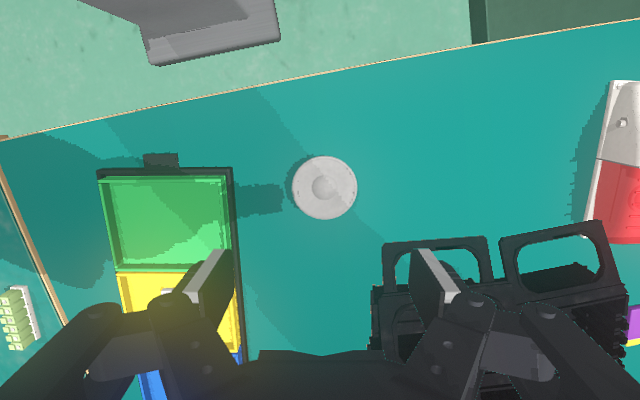

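The speaker is at (324,187), exactly as predicted. Grasping it.

Request:
move_arm(moves=[[0, 1, -50, 0], [0, 1, -100, 0], [0, 1, -135, 0], [0, 1, -145, 0], [0, 1, -147, 0], [0, 1, -147, 0]])

```text
clock: 7.25
position: [0.4186, 0.2457, 0.0164]
tool_rot: [3.14, 0.001, 2.962]
force: [0.7, 1.1, 0.2]
grip_width: 0.0767
finger_force: 0.0
```

Request:
move_arm(moves=[[0, 0, 0, 0], [0, 0, 0, 0], [0, 0, 0, 0], [0, 0, 0, 0]], gripper=0.5)

```text
clock: 7.75
position: [0.4185, 0.2458, 0.0164]
tool_rot: [3.14, 0.001, 2.963]
force: [-1.6, -0.6, 17.8]
grip_width: 0.0515
finger_force: 28.1
```

Request:
move_arm(moves=[[0, 0, 15, 0], [0, 0, 50, 0], [0, 0, 85, 0], [0, 0, 85, 0], [0, 0, 85, 0]])

```text
clock: 8.38
position: [0.4179, 0.2454, 0.1005]
tool_rot: [3.141, 0.0, 2.963]
force: [-0.7, -0.2, -0.4]
grip_width: 0.0516
finger_force: 31.5
```

```bash
python3 - <<'E'
from h import *
s,m,im=wshot("w4"); print(s["position"],s["tool_rot"],s["grip_width"],s["clock"])
t=camera_model("top")
for z in (.1,.175): print("cabinet near-left corner",onplane(t,372,172,z),onplane(t,371,110,z))
cv2.imwrite("pics/t4.png",grab_frame("top")[130:260,180:420].repeat(3,0).repeat(3,1))
E
```

```text
[0.41792648 0.24535275 0.1005156 ] [3.14132891e+00 3.37204691e-04 2.96277518e+00] 0.05164761235662647 8.375
cabinet near-left corner [ 0.60570154 -0.03722259  0.1       ] [ 0.80060852 -0.03927626  0.1       ]
cabinet near-left corner [ 0.5929985  -0.02609063  0.175     ] [ 0.77447024 -0.02800274  0.175     ]
```

View pics/w4.png

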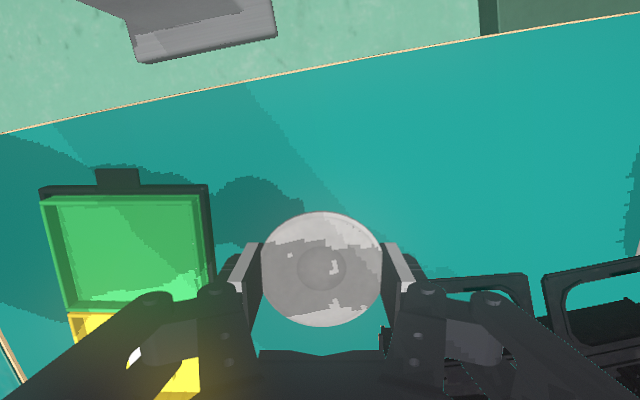

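The speaker is held level at (321,268). Next is the blue cup: y first to stay clear of the racks, with a check above the cup.

Request:
move_arm(moves=[[0, -40, 0, 0], [0, -95, 0, 0], [20, -140, 0, 0], [65, -165, 0, 0], [120, -171, 0, 0], [160, -171, 0, 0], [180, -171, 0, 0], [183, -171, 0, 0], [183, -171, 0, 0], [183, -171, 0, 0]])

```text
clock: 9.72
position: [0.6001, 0.0745, 0.1002]
tool_rot: [-3.141, -0.001, 2.963]
force: [0.0, 0.7, 0.5]
grip_width: 0.0516
finger_force: 31.6
```

```bash
python3 - <<'E'
from h import *
s,m,im=wshot("w5"); print(s["position"],s["tool_rot"],s["grip_width"],s["clock"])
for X in((.602,.074,.019),(.514,.0895,.019),(.428,.105,.019)): print(proj(m,X))
print("pads centre",proj(m,s["position"]))
E
```

```text
[0.60010693 0.07451435 0.10015186] [-3.14128095e+00 -7.28738948e-04  2.96313998e+00] 0.051590906644505774 9.725
[322.45220829 215.10681222]
[321.96930267  71.54018888]
[322.01395482 -97.76795152]
pads centre [323.50894238 271.78769667]
```

View pics/w5.png

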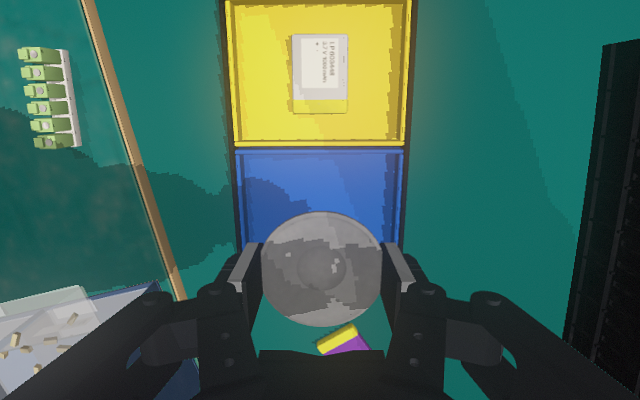

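The pouch lies flat in the centre of the yellow cup, and the blue cup is centred under the jaws (columns 240–403). Lowering.

Request:
move_arm(moves=[[0, 0, -40, 0], [0, 0, -65, 0], [0, 0, -73, 0], [0, 0, -76, 0], [0, 0, -76, 0], [0, 0, -76, 0]])

```text
clock: 10.52
position: [0.6014, 0.0745, 0.0251]
tool_rot: [3.141, 0.001, 2.963]
force: [-0.4, -0.6, -0.0]
grip_width: 0.0515
finger_force: 31.6
```

Request:
move_arm(moves=[[0, 0, 0, 0], [0, 0, 0, 0], [0, 0, 0, 0], [0, 0, 3, 0], [0, 0, 30, 0], [0, 0, 90, 0], [0, 0, 106, 0], [0, 0, 106, 0]], gripper=0.72)

```text
clock: 11.52
position: [0.6015, 0.0745, 0.1314]
tool_rot: [3.141, 0.002, 2.963]
force: [0.2, 0.5, -0.5]
grip_width: 0.0613
finger_force: 0.0
```

Request:
move_arm(moves=[[-50, -5, 20, 0], [-100, -20, 50, 0], [-115, -70, 50, 0], [-115, -120, 50, 0], [-107, -150, 50, 0], [-105, -155, 50, 0], [-105, -155, 50, 0], [-105, -155, 50, 0]])

```text
clock: 12.52
position: [0.4957, -0.0794, 0.1798]
tool_rot: [3.141, -0.001, 2.964]
force: [0.1, -0.2, 0.8]
grip_width: 0.0615
finger_force: 0.0
```

```bash
python3 - <<'E'
from h import *
s,m,im=wshot("w6"); print(s["position"],s["tool_rot"],s["grip_width"],s["clock"])
for X in((.496,-.081,.025),(.602,.074,.019)): print(proj(m,X))
E
```

```text
[ 0.49573511 -0.07940386  0.17984769] [ 3.14135801e+00 -8.62570231e-04  2.96428713e+00] 0.06152779448031622 12.525
[320.50372513 186.34529295]
[498.54069603 262.75456152]
```

View pics/w6.png

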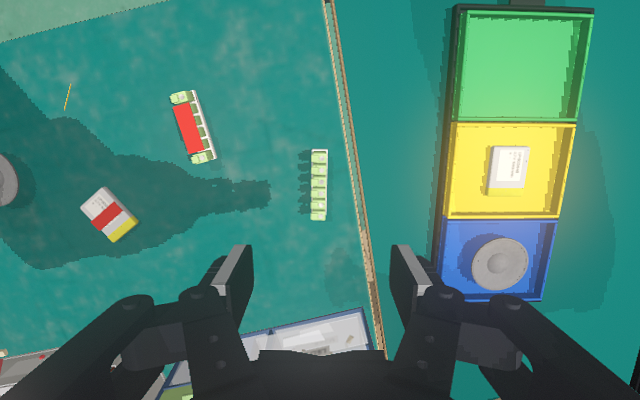

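The speaker sits in the blue cup at (499,263). The good strip is at (319,185), almost aligned with the tool. Refining.

```bash
python3 - <<'E'
from h import *
m,im=wload("w6"); H,S,V=[a.astype(int) for a in cv2.split(cv2.cvtColor(im,cv2.COLOR_BGR2HSV))]
wrep("strip",m,im,(300,135,340,235),.025,(V>125)&((S<60)|(H<65)))
for p in((311,150),(327,150),(311,220),(327,220)): print(onplane(m,*p,.025)*1000)
E
```

```text
strip [495.  -82.2] size [14. 63.] yaw -0.186 pix (311, 149, 17, 72)
[463.51391952 -83.30632535  25.        ]
[465.89806882 -70.01878411  25.        ]
[524.96292371 -94.83757926  25.        ]
[527.48674627 -80.76318794  25.        ]
```

Request:
move_arm(moves=[[0, -2, -50, -0.01], [0, -2, -100, -0.01], [0, -2, -140, -0.01], [0, -2, -152, -0.01], [0, -2, -155, -0.01], [0, -2, -155, -0.01]], gripper=0.6)

```text
clock: 13.32
position: [0.4966, -0.0825, 0.0264]
tool_rot: [3.141, 0.002, 2.953]
force: [0.5, 0.7, 0.6]
grip_width: 0.051
finger_force: 0.0
```

Request:
move_arm(moves=[[0, 0, 0, 0], [0, 0, 0, 0], [0, 0, 0, 0], [0, 0, 0, 0], [0, 0, 0, 0], [0, 0, 0, 0]], gripper=0.05)

```text
clock: 14.08
position: [0.4964, -0.0826, 0.026]
tool_rot: [3.141, 0.001, 2.953]
force: [-2.2, 0.4, 11.7]
grip_width: 0.0131
finger_force: 31.0
```

Request:
move_arm(moves=[[0, 0, 20, 0], [0, 0, 70, 0], [0, 0, 85, 0], [-20, 50, 85, 0], [-40, 100, 85, 0], [-55, 150, 85, 0], [-65, 180, 85, 0], [-68, 187, 85, 0.01], [-68, 187, 85, 0.01], [-68, 187, 85, 0.01]])

```text
clock: 15.32
position: [0.4283, 0.1033, 0.1102]
tool_rot: [-3.141, 0.0, 2.961]
force: [-0.6, -0.4, -0.7]
grip_width: 0.0128
finger_force: 29.6
```

```bash
python3 - <<'E'
from h import *
s,m,im=wshot("w7"); print(s["position"],s["tool_rot"],s["grip_width"],s["finger_force"],s["clock"])
print(proj(m,(.427,.105,.019)))
E
```

```text
[0.42827257 0.10331991 0.1102136 ] [-3.14120221e+00  4.37706726e-05  2.96104482e+00] 0.012818984279575356 29.606058597564697 15.325
[324.7454293 205.4343793]
```

View pics/w7.png

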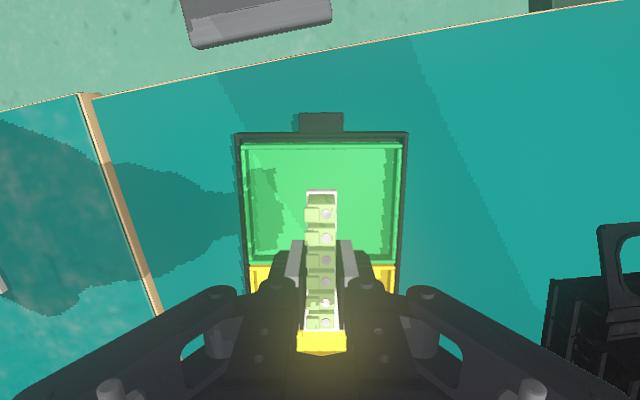

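The strip is held upright and centred over the green cup. Lowering to TCP z of about 34 mm.

Request:
move_arm(moves=[[0, 1, -40, 0], [0, 1, -65, 0], [0, 1, -73, 0], [0, 1, -76, 0], [0, 1, -76, 0], [0, 1, -76, 0]])

```text
clock: 16.12
position: [0.4284, 0.1055, 0.035]
tool_rot: [3.141, 0.001, 2.963]
force: [-0.5, -0.0, -0.9]
grip_width: 0.0131
finger_force: 29.6
```

Request:
move_arm(moves=[[0, 0, 0, 0], [0, 0, 0, 0], [0, 0, 0, 0], [0, 0, 0, 0], [0, 0, 30, 0], [0, 0, 80, 0], [0, 0, 140, 0], [0, 0, 170, 0]], gripper=0.4)

```text
clock: 17.12
position: [0.4285, 0.1055, 0.2071]
tool_rot: [3.14, 0.003, 2.963]
force: [0.2, 0.1, -1.1]
grip_width: 0.034
finger_force: 0.0
```

Request:
move_arm(moves=[[-20, 50, 0, 0], [-40, 100, 0, 0], [-40, 150, 0, 0], [-40, 200, 0, 0], [-40, 220, 0, 0], [-40, 220, 0, 0], [-40, 220, 0, 0]])

```text
clock: 18.0
position: [0.3882, 0.324, 0.2042]
tool_rot: [-3.141, -0.0, 2.961]
force: [-0.2, 0.0, -0.2]
grip_width: 0.0344
finger_force: 0.0
```

```bash
python3 - <<'E'
from h import *
t=grab_frame("top"); s=monitor.observe(); print(s["position"],s["clock"])
a=cv2.resize(t[150:260,230:500],None,fx=2.9,fy=2.9,interpolation=cv2.INTER_CUBIC)
b=cv2.resize(grab_frame("scene")[170:360,230:460],None,fx=1.35,fy=1.35)
c=np.zeros((a.shape[0]+b.shape[0],max(a.shape[1],b.shape[1]),3),np.uint8); c[:a.shape[0],:a.shape[1]]=a; c[a.shape[0]:,:b.shape[1]]=b
cv2.imwrite("pics/end.png",c)
E
```

```text
[0.38826696 0.323991   0.20426109] 18.05
```

View pics/end.png

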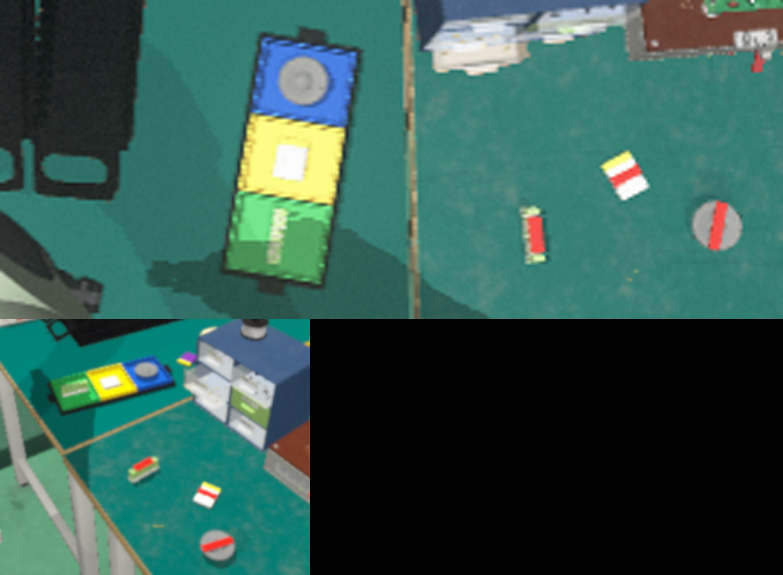

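All three good parts sit flat in their cups, the rejects haven't moved, and the arm is clear. Handing in.

```bash
python3 -c "
from workcell import bot; print(bot.job_done())"
```

```text
the job is handed in; nothing more can be done
None
```

The job is handed in at about 18 s: the good speaker is in the blue cup, the pouch cell in the yellow and the terminal strip in the green, all flat in the final pictures, with the three rejects untouched; the hand-in gave no verdict.

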